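# Count a lens barrel in and hold it down in the collimator bench's V-block

### The arm

A 7-joint arm with a two-finger parallel gripper is mounted at the origin on a cart in front of the work surface, level with it; the furniture and walls round the work are solid. World frame = base frame: x ahead of the robot, y to its left, z up, the work surface at z = 0. Lengths are in m, angles in rad, forces in N, time in s.
With the tool pointing down it reaches from about 0.4 to 0.9 m from the base axis. Payload 5.5 kg.
Tool frame: the origin (TCP) lies midway between the tips of the shut fingers; the grasp point (between the pads) lies 19 mm behind it; z points along the fingers, y is the line along which they close (so a half turn about z gives the same grasp; the last joint's range is limited). The gripper opens to 85 mm and grips with 20 to 120 N. Pads are 22 mm wide; open, the fingers measure 114 mm over their backs; the gripper's body (76 mm by 85 mm) begins 54 mm behind the grasp point. The pads swing forward as they close: fully open they stand 13 mm farther back than shut.
Start: joints at [1.497, 0.501, -0.427, 1.55, 0.221, 1.138, -0.21], TCP at [0.215, -0.613, 0.193] pointing down, gripper open.
Joint ranges: [-2.88, 2.88], [-0.31, 2.03], [-1.54, 1.56], [0.2, 2.42], [-1.41, 4.55], [0.19, 2.02], [-2.57, 2.57]. Speed limits (rad/s): [2.57, 2.57, 3.14, 3.14, 3.14, 3.14, 3.14].

### API

Orientations are given as a rotation vector (axis times angle).
In Python, from rig import r gives the robot as it stands. The module is installed in compiled form; this text tells all that it offers.
- The arm moves only by the tool step_arm, never from a script. Its argument "rows" is text: rows parted by semicolons, each of 7 numbers parted by spaces: the closure, from -1 (fully open) to 1 (shut), then the shift along the tool's x, y, z as a fraction of full scale, then the turn, a rotation vector about the tool's x, y, z as a fraction of full scale. A call has exactly 8 rows; each row shifts and turns the commanded pose from where the row before left it, along the tool's axes as they then stand; what a row does not reach is not made up. Full scale, the value 1, is 0.1 m for a shift and 0.5 rad for a turn. A row lasts 1/12 s, in which the tool goes at most 41.7 mm and 7.16 degrees, less where a joint would pass 70% of its speed; a pose out of reach is approached as far as the arm can. A call with a number of a shift or a turn outside -1 to 1 is refused whole. A call with a gripper value outside its range is refused whole. The fingers move at their own pace and stop on an object; the grip force is fixed at half the most. Time passes only in rows, so rows that do not move let the fingers close, or fill a call up. It gives the time, the measured TCP pose, the force, the opening and the grip force at its end, in the units of the state.
- r.sense(): the state, without advancing time (a new reading comes with each control period).
- r.read_camera(name): name is "scene" or "top" or "wrist"; returns a dict with "frame" (400x640x3 uint8, red, green, blue), "fovy" (degrees; the focal length in pixels is half the picture's height over the tangent of half this angle, whatever the lens; pixels are square), "cx", "cy" (the principal point, pixels), "cam_to_world" (4x4, takes a point from camera to world coordinates). Camera axes: x right, y up, looking along -z (the intrinsics and any distortion apply to the point x, -y, -z); pixel columns grow to the right and rows downward; lengths in m; the calibration is good to about 2 mm. The wrist camera is an equidistant fisheye: a pixel r from the principal point sees the ray r / f radians off the axis. A picture is of the moment at which its call begins. There is no depth.
- r.close_job(): hands the job in; it is judged then, once.
The state is a dict: "clock": time; "qpos": joint angles; "joint_vel": joint speeds; "joint_torque": joint torques, N m; "position": TCP position; "orientation": TCP orientation; "ft_force": force on the tool from outside, world axes, zero at the start; "ft_torque": the same for the moment, N m; "opening": opening from 0.0 (shut) to 1.0 (fully open); "grip_force": force on a finger pad.
Only numpy, scipy, OpenCV 4.12 (cv2) and the standard library are available. Lean on these libraries where they do the work, as an engineer would, in place of code of your own. Each camera call takes 0.05 s, during which the arm holds its last target. There are 200 camera calls.

### The job

Count the next lens on the bench tally counter: swing its sprung lever down right to its stop and let it spring back up. Then take the lens barrel with the wide ring round its middle out of the tray, lay it along the V-block of the collimator bench with the ring down in the cross gap, and press it gently but firmly so that it bears on both sides of the V. Finish with the robot still pressing it there, ready for the reading, and leave the other two barrels in the tray.

Things in the scene. Friction and masses are not known exactly. Their poses are not given: they have to be found in the camera images.
- lens_mid (a point): Centre of the loose lens barrel to be seated: aluminium, lying, 92 mm long, about 150 g (+-30 %). Grooved middle ring 36 mm in diameter, 36 mm long (grip this); on each side a smooth round end 30 mm in diameter, 28 mm long. x is its long axis (either way round is the same); it may be rolled about x. It starts in one of the tray's three notches, axis 42 mm above the worktop.
- lens_barrel: The same lens barrel; origin at the same central point, same axes.
- plain_mid (a point): Centre of a second loose barrel in the tray, not to be used: 92 mm long, 30 mm in diameter all along, no ring. x is its long axis.
- flanged_mid (a point): Centre of a third loose barrel in the tray, not to be used: 92 mm long, 30 mm in diameter, with a thin 42 mm flange near one end, no middle ring. x is its long axis.
- tray: Fixed grey tray, 116 x 228 mm (x, y), origin under its centre. Two white rest bars 37 mm high, 8 mm thick, at x = +33 and -33 mm, carry the barrels in V notches at y = -72, 0 and +72 mm; the barrels lie along x. Between the bars (58 mm) the floor is only 5 mm high, so fingers can reach down on both sides of a barrel's middle.
- v_seat (a point): Fixed point where the barrel's centre lies when seated, 62 mm above the worktop; x runs along the V, z up. The ring's crest is then 80 mm above the worktop. The steel V-block spans x = +-50 mm, y = +-22 mm; its 90 degree V is 34 mm wide at the top, 4 mm below this point. It is rigid and bolted down.
- bench: The fixed collimator bench; origin on the worktop under v_seat, same axes. From x = -24 to +24 mm the V-block is cut right across by a gap with its floor 26 mm above the worktop: room for the barrel's ring (6 mm play at each end) and for fingers. Base plate 12 mm high, x -70 to +215 mm, y +-42 mm; the collimator tube and its clamp, up to 101 mm high, stand at x = 97 to 214 mm.
- v_left: The sloping face of the V on its +y side (at both ends of the block); origin on the worktop under v_seat.
- v_right: The sloping face of the V on its -y side; origin on the worktop under v_seat.
- counter_lever (a joint): Angle of the tally counter's lever (rad): 0 up at rest, grows as its pad is swung down, stop at 0.87. At the pad the spring takes about 1.4 N to start and 4.4 N at the stop; let go, it springs back by itself.
- lever_pad (a point): Centre of the upper face of the lever's pale metal finger pad (30 x 24 x 6 mm). It swings with the lever in a vertical plane on a 58 mm arc, from about 71 mm above the worktop at rest to about 22 mm at the stop. Below it there is only the worktop.
- lever_hinge (a point): Fixed point on the lever's level hinge axis, 44 mm above the worktop, in the plane in which the pad swings. The pad lies along -x from it: 51 mm off at rest, 58 mm half-way, 54 mm at the stop. The counter's grey housing, 46 x 58 mm, 60 mm high, stands on the -y side, 14 mm from that plane, and ends 23 mm along -x from the hinge.

How it is judged:
On the way, in this order (a step that is already met when the one before it is completed fails the run):
1. the counter's lever is swung down to its stop (value of joint counter_lever above 0.81 rad), for 0.05 s.
2. the lever is let go and has sprung back up, with the lens barrel not yet in the V (value of joint counter_lever below 0.08 rad and distance between lens_mid and v_seat above 0.03 m), for 0.1 s.
At the end, for the whole second after the job is handed in: The ringed barrel lies in the V (centre within 7 mm of v_seat along it, 2 mm across and in height, axis within 0.05 rad), at rest, pressed by the robot with over 2.5 N on each side of the V; the lever is back up (below 0.08 rad); the other barrels are within 20 mm of their starts (x of lens_mid in the frame of v_seat between -0.007 and 0.007 m and y of lens_mid in the frame of v_seat between -0.002 and 0.002 m and z of lens_mid in the frame of v_seat between -0.002 and 0.002 m and angle between the x axis of lens_mid and the x axis of v_seat, either way round below 0.05 rad and contact force between each of v_left, v_right and lens_barrel above 2.5 N and contact force between any of the fingers, the arm and lens_barrel above 2 N and linear speed of lens_barrel below 0.01 m/s and value of joint counter_lever below 0.08 rad and distance of each of plain_mid, flanged_mid from where it was at the start of the episode below 0.02 m); the arm keeps its last pose, push and grip.
It fails at once if the barrel is rammed into the V (more than 70 N on a side) (contact force between any of v_left, v_right and lens_barrel above 70 N).
It also fails if it takes over 58 s, if anything falls off the work surface, if the arm or the gripper's body presses on something with over 40 N, if the wrist force passes 120 N, or if a joint passes its speed limit or range.

## Working session

There is one attempt and no reset: what is moved stays moved. The work goes in short steps, Python scripts to look and compute and a tool call to move; the robot and the scene stay as the last step left them, time stands still between calls to the robot, and variables do not carry over. Pictures are saved under pics/ and viewed, at most 10 in all, crops included, and the job is handed in when it is done.

Besides the shell and the picture viewer there is one more tool, called after "Emit:" as name(argument=value, ...) on one line, values as JSON. step_arm: Moves the arm, as the interface text tells. Its arguments: {"type":"object","properties":{"rows":{"type":"string"}},"required":["rows"]}

```bash
mkdir -p pics; cat > h.py <<'E'
import numpy as np, cv2
from scipy.spatial.transform import Rotation as R
def K(c):
    f=200/np.tan(np.radians(c['fovy'])/2); return f
def ray(c,u,v,fish=False):
    f=K(c); x=(u-c['cx'])/f; y=(v-c['cy'])/f
    if fish:
        t=np.hypot(x,y); s=np.sin(t)/max(t,1e-9); d=np.array([x*s,-y*s,-np.cos(t)])
    else: d=np.array([x,-y,-1])
    T=np.array(c['cam_to_world']); return T[:3,3],T[:3,:3]@d
def at_z(c,u,v,z,fish=False):
    o,d=ray(c,u,v,fish); return o+d*(z-o[2])/d[2]
def proj(c,p,fish=False):
    T=np.array(c['cam_to_world']); q=T[:3,:3].T@(np.array(p)-T[:3,3]); x,y,z=q[0],-q[1],-q[2]; f=K(c)
    if fish:
        r=np.hypot(x,y); t=np.arctan2(r,z); return c['cx']+f*t*x/r, c['cy']+f*t*y/r
    return c['cx']+f*x/z, c['cy']+f*y/z
E
python3 - <<'E'
from rig import r
from h import *
import pickle
print(r.sense())
C={}
for n in ["scene","top","wrist"]:
    c=r.read_camera(n); C[n]=c
    print(n,c['fovy'],c['cx'],c['cy'],np.round(c['cam_to_world'],4).tolist(),[k for k in c])
    cv2.imwrite(f'pics/{n}0.png',cv2.cvtColor(c['frame'],cv2.COLOR_RGB2BGR))
pickle.dump(C,open('c0.pkl','wb'))
E
```

```text
{'clock': 0.0, 'qpos': array([ 1.49720962,  0.50186455, -0.42678481,  1.55146344,  0.22079825,
        1.13829956, -0.21030491]), 'joint_vel': array([ 0.00096816, -0.00088566, -0.00190713, -0.00050188, -0.00042267,
        0.00055157,  0.00027093]), 'joint_torque': array([-7.73997763e-04, -5.69510007e+01, -5.81615612e+00, -2.80936128e+01,
        1.05787258e-02,  1.20326524e-02, -1.32843820e-05]), 'position': array([ 0.21449729, -0.61276394,  0.1923428 ]), 'orientation': array([-3.09521091e+00, -5.26269721e-01,  4.15613666e-04]), 'ft_force': array([ 0.48819584, -0.66367576, -0.23321769]), 'ft_torque': array([ 0.05886547, -0.05357179,  0.01622889]), 'grip_force': 0.0, 'opening': 0.9988617000284311}
scene 50.288808224311076 322.1366744073418 205.68577907312093 [[-0.6091, 0.5427, -0.5783, -0.1619], [-0.7929, -0.4007, 0.4591, 0.5515], [0.0174, 0.7381, 0.6744, 0.8016], [0.0, 0.0, 0.0, 1.0]] ['frame', 'fovy', 'cx', 'cy', 'cam_to_world']
top 55.955276709141806 314.5147414836718 196.36926782517068 [[0.0172, 0.9806, -0.1951, 0.3162], [-0.9994, 0.0228, 0.027, 0.0471], [0.0309, 0.1946, 0.9804, 1.0133], [0.0, 0.0, 0.0, 1.0]] ['frame', 'fovy', 'cx', 'cy', 'cam_to_world']
wrist 65.70646984690485 322.44174813839857 202.66372197735404 [[0.3298, 0.8951, 0.3, 0.2917], [-0.944, 0.3138, 0.1014, -0.5857], [-0.0034, -0.3167, 0.9485, 0.3734], [0.0, 0.0, 0.0, 1.0]] ['frame', 'fovy', 'cx', 'cy', 'cam_to_world']
```

View pics/top0.png

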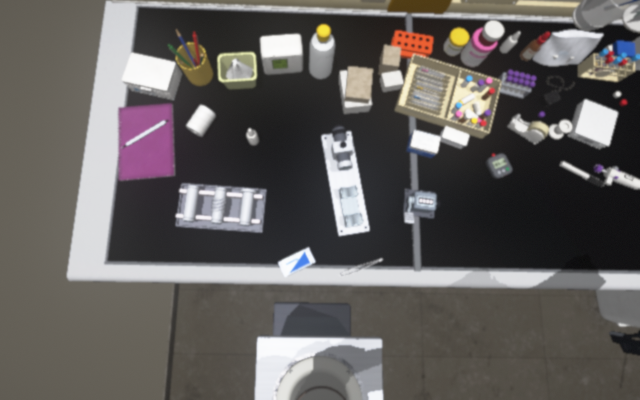

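View pics/scene0.png

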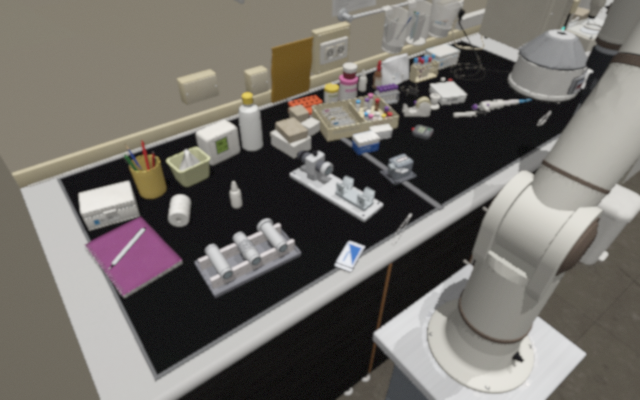

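Top view: tray around (222,207) px, bench around (345,185), with its V at about (349,200), counter around (420,203). Next I'll enlarge these areas.

```bash
python3 - <<'E'
from h import *
import pickle
C=pickle.load(open('c0.pkl','rb'))
f=cv2.cvtColor(C['top']['frame'],cv2.COLOR_RGB2BGR)
a=cv2.resize(f[175:240,170:275],None,fx=7.5,fy=7.5,interpolation=cv2.INTER_CUBIC)[:, :787]
cv2.imwrite('pics/t1.png',a)
b=cv2.resize(f[122:240,315:447],None,fx=5,fy=5,interpolation=cv2.INTER_CUBIC)
cv2.imwrite('pics/t2.png',b)
print(a.shape,b.shape)
for u,v in [(222,207),(345,185),(349,200),(425,203)]: print(at_z(C['top'],u,v,0.05))
E
```

```text
(488, 787, 3) (590, 660, 3)
[0.47448563 0.25841699 0.05      ]
[ 0.54031849 -0.05913751  0.05      ]
[ 0.50037626 -0.06966963  0.05      ]
[ 0.49696243 -0.26976639  0.05      ]
```

View pics/t1.png

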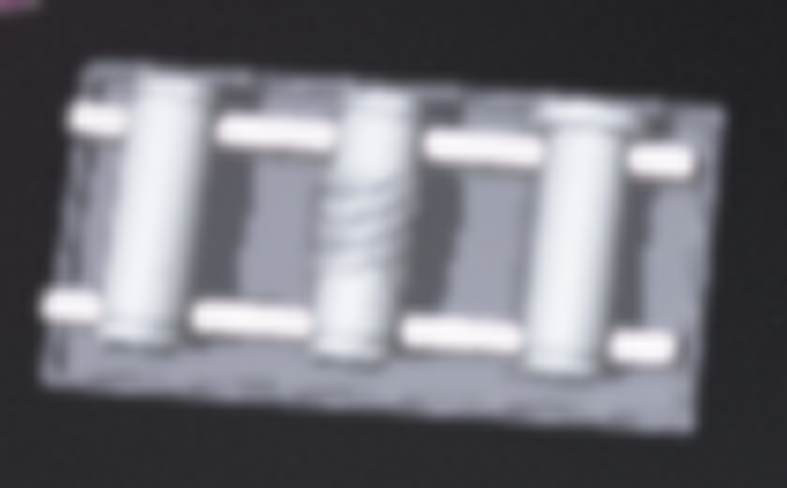

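View pics/t2.png

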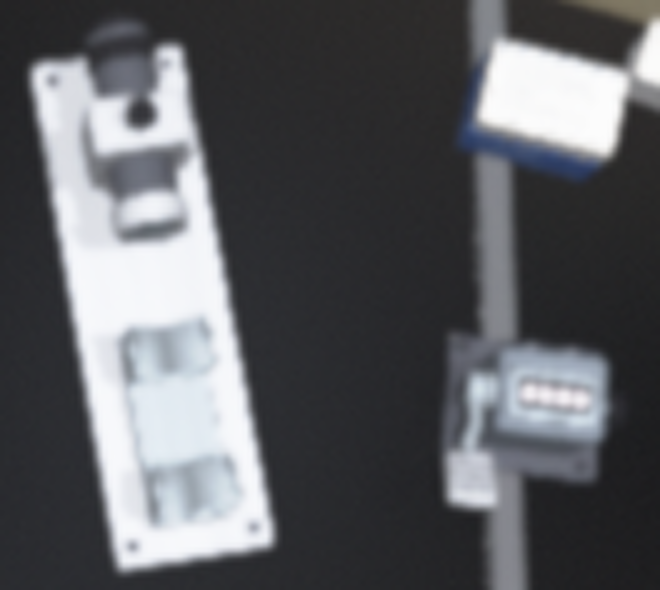

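The crops show the ringed barrel in the middle notch (spiral grooves at about (365,225) of crop 1). The V-block pieces are at about (170,350) and (195,490) of crop 2, the lever pad at about (472,480).

```bash
cat > fit.py <<'E'
from h import *
import pickle
from scipy.optimize import least_squares
C=pickle.load(open('c0.pkl','rb'));c=C['top']
def px(p,s,o): return (np.array(p)+.5)/s-.5+o
def fit(model,pix,x0):
    def f(q):
        ca,sa=np.cos(q[2]),np.sin(q[2]); 
        return np.concatenate([np.array(proj(c,[q[0]+ca*m[0]-sa*m[1],q[1]+sa*m[0]+ca*m[1],m[2]]))-p for m,p in zip(model,pix)])
    s=least_squares(f,x0); return s.x,np.round(s.fun.reshape(-1,2),1).tolist()
A=lambda l:[px(p,7.5,np.array([170,175])) for p in l]
B=lambda l:[px(p,5,np.array([315,122])) for p in l]
h=.005
tr=fit([(.058,.114,h),(.058,-.114,h),(-.058,-.114,h),(-.058,.114,h)],A([(88,60),(726,104),(693,434),(40,388)]),[.47,.26,0])
print('tray',tr)
be=fit([(.215,.042,.012),(.215,-.042,.012),(-.07,-.042,.012),(-.07,.042,.012),(.05,.022,.058),(.05,-.022,.058),(-.05,-.022,.058),(-.05,.022,.058)],
 B([(30,64),(184,44),(275,543),(118,572),(122,330),(207,316),(243,512),(157,527)]),[.5,-.07,0.1])
print('bench',be)
print('bench base only',fit([(.215,.042,.012),(.215,-.042,.012),(-.07,-.042,.012),(-.07,.042,.012)],B([(30,64),(184,44),(275,543),(118,572)]),[.5,-.07,.1]))
# ringed barrel axis: end centres top at z .057
P=lambda u,v,z,:at_z(c,*A([(u,v)])[0],z)
for u,v in [(380,92),(352,355),(365,228)]: print('barrel',P(u,v,.047))
Q=lambda u,v,z:at_z(c,*B([(u,v)])[0],z)
print('pad ctr',Q(472,480,.071))
for u,v in [(449,453),(496,453),(495,506),(450,503)]: print(Q(u,v,.071))
for u,v in [(500,345),(608,347),(604,440),(498,440)]: print('hous',Q(u,v,.06))
E
python3 fit.py
```

```text
tray (array([ 0.48119702,  0.27029052, -0.04975229]), [[0.4, 0.7], [-0.9, 0.9], [-0.5, -0.8], [0.9, -0.7]])
bench (array([ 0.48571991, -0.07450945,  0.17314412]), [[0.6, 1.0], [-0.8, 0.9], [-0.6, 1.0], [-0.1, -0.0], [0.6, -0.0], [0.2, 0.4], [-0.1, -1.2], [0.2, -1.6]])
bench base only (array([ 0.48767809, -0.0752483 ,  0.17485955]), [[0.7, 0.4], [-0.7, 0.3], [-0.3, 0.2], [0.3, -0.7]])
barrel [0.5281784  0.26710156 0.047     ]
barrel [0.43600766 0.27056118 0.047     ]
barrel [0.48008473 0.26908477 0.047     ]
pad ctr [ 0.45430321 -0.22023035  0.071     ]
[ 0.4679481  -0.20884738  0.071     ]
[ 0.46847912 -0.23302886  0.071     ]
[ 0.44123599 -0.23157524  0.071     ]
[ 0.44228284 -0.20859757  0.071     ]
hous [ 0.52741066 -0.24038174  0.06      ]
hous [ 0.52769578 -0.29735456  0.06      ]
hous [ 0.47831305 -0.29297345  0.06      ]
hous [ 0.47708445 -0.23757792  0.06      ]
```

Emit:
step_arm(rows="1 0 0 0 0 0 0.225; 1 0 0 0 0 0 0.225; 1 0 0 0 0 0 0.225; 1 0.19 -0.33 0 0 0 0; 1 0.19 -0.33 0 0 0 0; 1 0.19 -0.33 0 0 0 0; 1 0.19 -0.33 0 0 0 0; 1 0.19 -0.33 0 0 0 0")

```text
clock: 0.82
position: [0.3104, -0.4467, 0.1932]
orientation: [-3.141, 0.001, 0.0]
ft_force: [0.7, 0.5, 0.3]
opening: 0.001
grip_force: 0.0
```

Emit:
step_arm(rows="1 0.2 -0.33 0.1 0 0 0; 1 0.2 -0.33 0.1 0 0 0; 1 0.2 -0.33 0.1 0 0 0; 1 0.2 -0.33 0.1 0 0 0; 1 0.2 -0.33 0.1 0 0 0; 1 0.2 -0.33 0.1 0 0 0; 1 0.2 -0.33 0 0 0 0; 1 0 0 0 0 0 0")

```text
clock: 1.48
position: [0.4542, -0.2086, 0.1333]
orientation: [-3.137, -0.017, -0.004]
ft_force: [0.1, -0.2, -0.1]
opening: 0.001
grip_force: 0.0
```

```bash
python3 - <<'E'
from rig import r
from h import *
import pickle
c=r.read_camera('wrist');c2=r.read_camera('scene'); pickle.dump((c,c2),open('c1.pkl','wb'))
print(r.sense()['position'])
f=cv2.cvtColor(c['frame'],cv2.COLOR_RGB2BGR)
cv2.imwrite('pics/w1.png',cv2.resize(f,None,fx=1.25,fy=1.25,interpolation=cv2.INTER_CUBIC))
print(proj(c,r.sense()['position'],True))
E
```

```text
[ 0.45094295 -0.21546331  0.13329954]
(np.float64(334.33172269828754), np.float64(238.63780558914715))
```

View pics/w1.png

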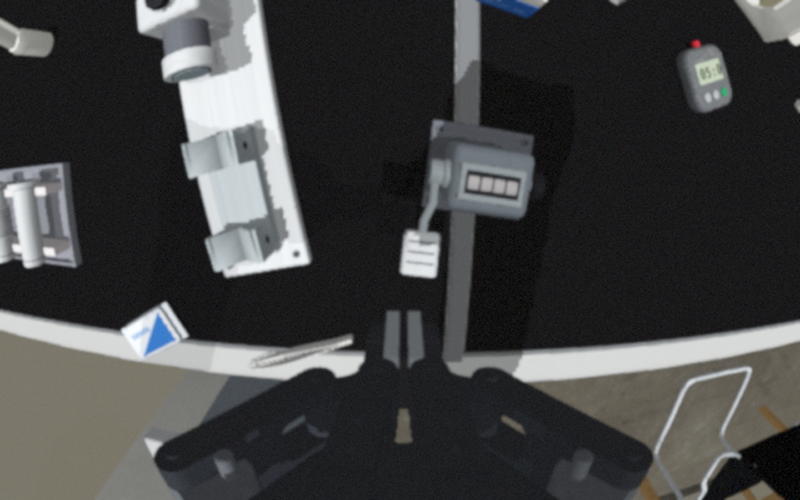

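```bash
python3 - <<'E'
from rig import r
from h import *
import pickle
c,c2=pickle.load(open('c1.pkl','rb'))
print('tip proj',np.array(proj(c,[.4542,-.2086,.1333],True))*1.25)
W=lambda u,v,z:at_z(c,(u+.5)/1.25-.5,(v+.5)/1.25-.5,z,True)
print('pad',[W(*p,.071).round(4) for p in [(420,253),(404,231),(440,232),(437,277),(401,274)]])
print('hous',[W(*p,.06).round(4) for p in [(455,143),(533,153),(525,217),(444,207)]])
print('V',[W(*p,.058).round(4) for p in [(182,148),(272,250),(205,237),(254,126)]])
for q in [(.05,.022),(.05,-.022),(-.05,-.022),(-.05,.022)]:
  a=.174;p=[.4867+np.cos(a)*q[0]-np.sin(a)*q[1],-.0749+np.sin(a)*q[0]+np.cos(a)*q[1],.058]; print(np.array(proj(c,p,True))*1.25)
s=r.sense();print(s['position'],s['orientation'])
E
```

```text
tip proj [404.67768578 292.41021671]
pad [array([ 0.4551, -0.2185,  0.071 ]), array([ 0.47  , -0.2078,  0.071 ]), array([ 0.4696, -0.2313,  0.071 ]), array([ 0.438 , -0.2305,  0.071 ]), array([ 0.44  , -0.2061,  0.071 ])]
hous [array([ 0.5272, -0.2404,  0.06  ]), array([ 0.5234, -0.2942,  0.06  ]), array([ 0.4787, -0.2917,  0.06  ]), array([ 0.4841, -0.2344,  0.06  ])]
V [array([ 0.53  , -0.0439,  0.058 ]), array([ 0.4518, -0.1121,  0.058 ]), array([ 0.4616, -0.057 ,  0.058 ]), array([ 0.541 , -0.1043,  0.058 ])]
[182.43448343 144.96606326]
[232.80057838 129.40884148]
[264.57402486 263.34435424]
[215.17619038 271.55362985]
[ 0.45094295 -0.21546331  0.13329954] [-3.14096393e+00 -6.79217676e-03  8.83831287e-05]
```

Emit:
step_arm(rows="1 0 0 0.2 0 0 0; 1 0 0 0.2 0 0 0; 1 0 0 0.2 0 0 0; 1 0 0 0.15 0 0 0; 1 0 0 0.12 0 0 0; 1 0 0 0.1 0 0 0; 1 0 0 0.08 0 0 0; 1 0 0 0.06 0 0 0")

```text
clock: 2.25
position: [0.4498, -0.2184, 0.0219]
orientation: [3.141, -0.003, -0.001]
ft_force: [-1.0, 0.5, 1.3]
opening: -0.0
grip_force: 1.0
```

```bash
python3 - <<'E'
from rig import r
from h import *
s=r.sense();print(s['position'],s['orientation'],s['ft_force'])
f=r.read_camera('wrist');s=r.sense();print(s['position'],s['orientation'],s['ft_force'])
f=cv2.cvtColor(f['frame'],cv2.COLOR_RGB2BGR)[80:300,200:480]
cv2.imwrite('pics/w2.png',cv2.resize(f,None,fx=2.5,fy=2.5))
E
```

```text
[ 0.44977634 -0.21835107  0.02189562] [ 3.14128165e+00 -2.69101928e-03 -5.39409511e-04] [-0.95861275  0.49751508  1.26926036]
[ 0.44963288 -0.21806427  0.0212634 ] [-3.14145616e+00  2.22989325e-03  1.04728165e-03] [ 0.77207101 -0.14588292  0.30013997]
```

View pics/w2.png

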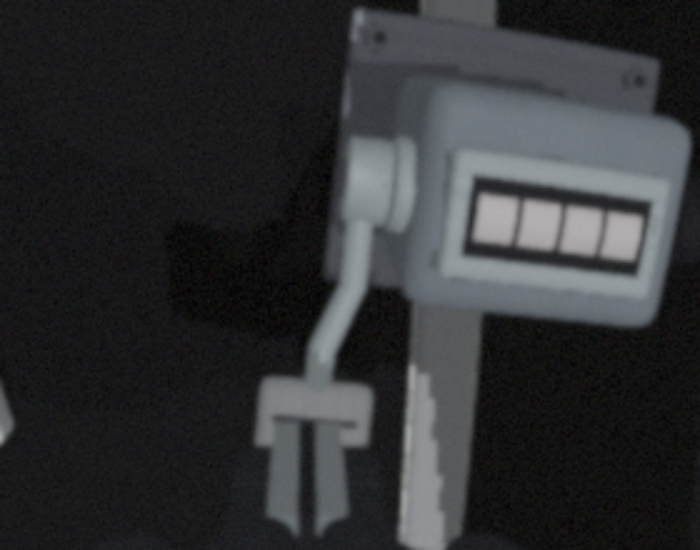

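The fingers lie over the pad (about (312,425)), but the force is low so far, so I'll press slightly further.

Emit:
step_arm(rows="1 0 0 0.02 0 0 0; 1 0 0 0.02 0 0 0; 1 0 0 0.02 0 0 0; 1 0 0 0.02 0 0 0; 1 0 0 0 0 0 0; 1 0 0 0 0 0 0; 1 0 0 0 0 0 0; 1 0 0 0 0 0 0")

```text
clock: 2.97
position: [0.4502, -0.2178, 0.0146]
orientation: [3.141, -0.001, 0.0]
ft_force: [-1.0, -0.6, 2.5]
opening: 0.001
grip_force: 1.1
```

```bash
python3 - <<'E'
from rig import r
from h import *
import pickle
for i in range(3):
  c=r.read_camera('wrist');s=r.sense();print(s['position'],s['ft_force'],s['ft_torque'])
c2=r.read_camera('top')
f=cv2.cvtColor(c['frame'],cv2.COLOR_RGB2BGR)[80:300,200:480]
g=cv2.cvtColor(r.read_camera('scene')['frame'],cv2.COLOR_RGB2BGR)[130:220,340:440]
cv2.imwrite('pics/w3.png',np.hstack([cv2.resize(f,(400,400)),cv2.resize(g,(400,400),interpolation=cv2.INTER_CUBIC)]))
E
```

```text
[ 0.45022492 -0.21777792  0.01458731] [-1.20031357 -0.89231793  2.05056187] [-0.10160351  0.25789876  0.02400698]
[ 0.45019641 -0.21775653  0.01452737] [-0.628078   -0.81236353  2.27304709] [-0.13047958  0.24699674  0.05645931]
[ 0.45020026 -0.21771987  0.01451758] [-1.42591687 -0.67087496  1.93327023] [-0.12371197  0.23912022  0.0244343 ]
```

View pics/w3.png

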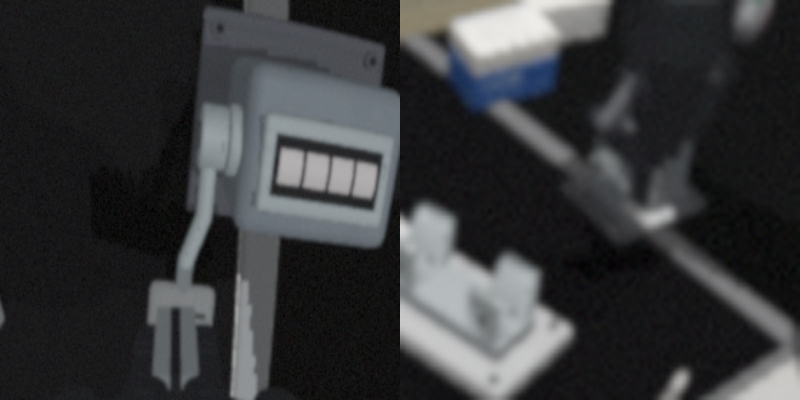

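```bash
python3 - <<'E'
from rig import r
from h import *
c=r.read_camera('wrist');s=r.sense();print(s['position'],s['ft_force'])
f=c['frame']
cv2.imwrite('pics/w4.png',cv2.resize(cv2.cvtColor(f,cv2.COLOR_RGB2BGR)[205:285,270:380],None,fx=7,fy=7,interpolation=cv2.INTER_CUBIC)*1)
T=lambda p:((np.array(proj(c,p,True))-[270,205]+.5)*7-.5).round()
p=s['position']
print('tip',T(p),T(p+[.011,0,0]))
hx=.5055;y=-.2185
import math
for th in [0,.3,.5,.6,.7,.8,.87]:
    a=math.asin(27/58)-th; ctr=np.array([hx-.058*math.cos(a),y,.044+.058*math.sin(a)])
    out=[ctr.round(4)[[0,2]]]
    for b in (a,a-math.asin(27/58), a-.045):  # face tilt hypotheses
      e=np.array([math.cos(b),0,-math.sin(b)])
      out+= [T(ctr+.015*e+[0,.012,0]),T(ctr-.015*e+[0,.012,0])]
    print(th,*out)
E
```

```text
[ 0.45019148 -0.21773822  0.0144802 ] [-0.54495354 -0.62611601  2.91653676]
tip [379. 206.] [379.  94.]
0 [0.4542 0.071 ] [214. 274.] [214. 714.] [206. 298.] [221. 673.] [213. 274.] [215. 712.]
0.3 [0.4485 0.0546] [227. 253.] [235. 625.] [221. 302.] [239. 570.] [226. 256.] [235. 622.]
0.5 [0.4475 0.0431] [234. 214.] [245. 537.] [229. 275.] [248. 476.] [234. 218.] [245. 533.]
0.6 [0.4479 0.0373] [237. 188.] [249. 487.] [233. 254.] [252. 423.] [237. 193.] [249. 482.]
0.7 [0.4488 0.0316] [240. 159.] [253. 433.] [237. 228.] [255. 367.] [240. 164.] [253. 428.]
0.8 [0.4504 0.026 ] [243. 126.] [256. 376.] [240. 199.] [258. 309.] [242. 132.] [256. 371.]
0.87 [0.4518 0.0222] [244. 102.] [258. 335.] [242. 177.] [260. 267.] [244. 108.] [258. 330.]
```

View pics/w4.png

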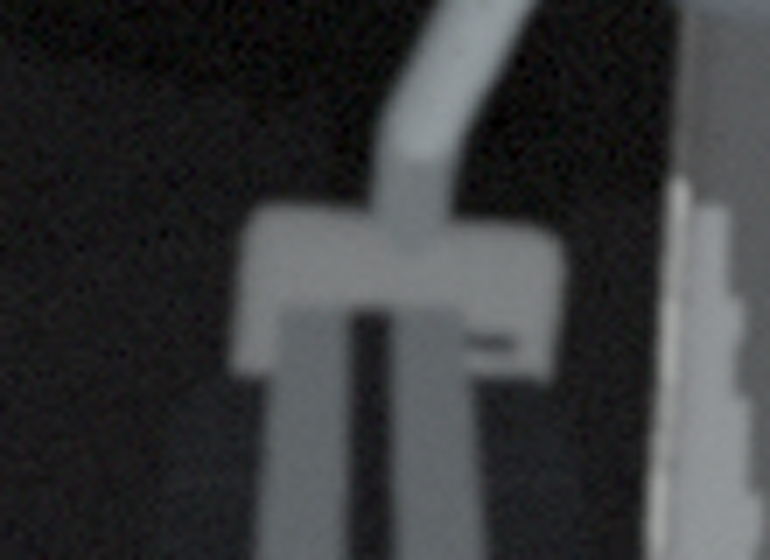

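The pad sits at about y 215–375 in this crop, with the finger tips ending at y≈305. The lever is near 0.7 rad and not yet at its stop, so I go further down in small steps.

Emit:
step_arm(rows="1 0 0 0.02 0 0 0; 1 0 0 0.02 0 0 0; 1 0 0 0.01 0 0 0; 1 0 0 0.01 0 0 0; 1 0 0 0 0 0 0; 1 0 0 0 0 0 0; 1 0 0 0 0 0 0; 1 0 0 0 0 0 0")

```text
clock: 3.93
position: [0.4499, -0.2176, 0.0084]
orientation: [3.142, -0.001, -0.0]
ft_force: [-2.5, -1.7, 2.9]
opening: -0.002
grip_force: 1.6
```

```bash
python3 - <<'E'
from rig import r
from h import *
F=[]
for i in range(4):
  c=r.read_camera('wrist');s=r.sense();F.append(s['ft_force'])
print(s['position'],np.mean(F,0),s['ft_torque'])
cv2.imwrite('pics/w5.png',cv2.resize(cv2.cvtColor(c['frame'],cv2.COLOR_RGB2BGR)[205:285,270:380],None,fx=7,fy=7,interpolation=cv2.INTER_CUBIC)*1)
T=np.array(c['cam_to_world']);p=T[:3,:3].T@(s['position']-T[:3,3]);print(p.round(4),s['orientation'])
g=c['frame'][205:285,270:380].mean(2)
print(g[25:60:1,36].round().astype(int), g[25:60,75].round().astype(int))
E
```

```text
[ 0.44995868 -0.2176929   0.00844071] [-2.38903079 -1.19599048  3.63980781] [-0.2256427   0.55331584 -0.01837754]
[ 0.0009 -0.02   -0.1975] [ 3.14151197e+00 -1.19857725e-03 -2.72753303e-04]
[ 21  25  23  25  28  43  61  79  95 105 109 111 113 112 111 112 113 114
 116 114 115 115 115 116 118 116 112 102  80  53  38  32  37  33  34] [ 12   9  13  19  20  18  25  40  76  98 117 123 125 126 127 128 125 126
 125 125 126 126 125 125 120 118 118 104  86  57  37  32  32  31  30]
```

Emit:
step_arm(rows="1 0 0 0.02 0 0 0; 1 0 0 0.01 0 0 0; 1 0 0 0.01 0 0 0; 1 0 0 0.01 0 0 0; 1 0 0 0 0 0 0; 1 0 0 0 0 0 0; 1 0 0 0 0 0 0; 1 0 0 0 0 0 0")

```text
clock: 4.8
position: [0.4502, -0.2176, 0.0035]
orientation: [3.142, -0.001, 0.0]
ft_force: [-2.3, -1.0, 3.5]
opening: 0.0
grip_force: 1.9
```

```bash
python3 - <<'E'
from rig import r
from h import *
F=[]
for i in range(4):
  c=r.read_camera('wrist');s=r.sense();F.append(s['ft_force'])
print(s['position'],np.mean(F,0),s['ft_torque'])
g=c['frame'][205:285,270:380].mean(2)
print(g[25:60:1,36].round().astype(int), g[25:60,75].round().astype(int))
T=lambda p:((np.array(proj(c,p,True))-[270,205]))
import math
for th in [.6,.7,.8,.87]:
    a=math.asin(27/58)-th; ctr=np.array([.5055-.058*math.cos(a),-.2185,.044+.058*math.sin(a)])
    print(th,ctr,T(ctr).round(1))
E
```

```text
[ 0.45015352 -0.21763631  0.00346185] [-2.20763419 -1.12981051  3.9379323 ] [-0.23143148  0.41653366 -0.07126201]
[ 12  14  22  25  24  41  61  82  96 104 109 108 110 112 110 114 113 112
 114 113 116 114 115 114 115 116 111 101  77  52  35  32  34  34  31] [ 20  17   9  14  16  14  16  41  74  98 115 121 126 129 129 127 125 124
 124 125 123 122 126 123 121 119 117 108  84  56  34  30  28  33  27]
0.6 [ 0.44788832 -0.2185      0.03729969] [55.5 58.2]
0.7 [ 0.44884505 -0.2185      0.03158159] [55.4 51.7]
0.8 [ 0.45036786 -0.2185      0.02598758] [55.3 44.7]
0.87 [ 0.45176272 -0.2185      0.02217559] [55.3 39.6]
```

Emit:
step_arm(rows="1 0 0 0.01 0 0 0; 1 0 0 0.01 0 0 0; 1 0 0 0.01 0 0 0; 1 0 0 0.01 0 0 0; 1 0 0 0 0 0 0; 1 0 0 0 0 0 0; 1 0 0 0 0 0 0; 1 0 0 0 0 0 0")

```text
clock: 5.67
position: [0.4505, -0.2177, -0.0004]
orientation: [3.141, -0.001, 0.001]
ft_force: [-0.2, -0.9, 3.8]
opening: 0.001
grip_force: 2.0
```

```bash
cat > pad.py <<'E'
from rig import r
from h import *
F=[]
for i in range(4):
  c=r.read_camera('wrist');s=r.sense();F.append(s['ft_force'])
print(s['position'],np.mean(F,0),s['ft_torque'])
g=c['frame'][205:285,270:380].mean(2)
print(g[25:60:1,36].round().astype(int), g[25:60,75].round().astype(int))
cv2.imwrite('pics/w6.png',cv2.resize(cv2.cvtColor(c['frame'],cv2.COLOR_RGB2BGR)[205:285,270:380],None,fx=7,fy=7,interpolation=cv2.INTER_CUBIC)*1)
T=lambda p:((np.array(proj(c,p,True))-[270,205]))
import math
for th in [.7,.8,.87]:
    a=math.asin(27/58)-th; ctr=np.array([.5055-.058*math.cos(a),-.2185,.044+.058*math.sin(a)])
    print(th,ctr,T(ctr).round(1))
E
python3 pad.py
```

```text
[ 0.45046234 -0.21766932 -0.00045616] [-0.36967952 -0.88863364  3.99533234] [-0.20682431  0.0054207  -0.04106067]
[ 15  15  17  24  26  40  62  80  95 104 107 110 111 110 114 115 114 115
 114 115 115 114 113 113 115 115 112 102  77  53  36  31  30  35  37] [ 12   3  16   6   8   8  24  51  83 107 119 124 128 129 131 129 128 125
 125 126 124 125 126 122 121 121 117 106  84  53  31  29  32  37  34]
0.7 [ 0.44884505 -0.2185      0.03158159] [55.4 55.5]
0.8 [ 0.45036786 -0.2185      0.02598758] [55.3 48.3]
0.87 [ 0.45176272 -0.2185      0.02217559] [55.3 43.1]
```

Emit:
step_arm(rows="1 0 0 0.01 0 0 0; 1 0 0 0.01 0 0 0; 1 0 0 0.01 0 0 0; 1 0 0 0 0 0 0; 1 0 0 0 0 0 0; 1 0 0 0 0 0 0; 1 0 0 0 0 0 0; 1 0 0 0 0 0 0")

```text
clock: 6.53
position: [0.4507, -0.2177, -0.0034]
orientation: [3.141, -0.001, 0.002]
ft_force: [2.2, -0.9, 4.5]
opening: -0.002
grip_force: 2.0
```

```bash
python3 pad.py
```

```text
[ 0.45031548 -0.21757051 -0.00350732] [ 1.58316189 -0.75997619  4.14270103] [-0.24090213 -0.48219896 -0.00341463]
[ 19  15  20  15  26  49  73  95 101 108 108 108 109 109 110 111 114 112
 112 113 116 112 113 115 116 115 111 101  76  52  36  34  36  35  31] [ 16   7  11  12  11  14  42  78 101 116 123 128 131 131 129 130 125 124
 124 123 124 124 121 120 119 117 116 106  87  58  37  32  24  25  34]
0.7 [ 0.44884505 -0.2185      0.03158159] [55.5 58.2]
0.8 [ 0.45036786 -0.2185      0.02598758] [55.5 50.8]
0.87 [ 0.45176272 -0.2185      0.02217559] [55.4 45.4]
```

Emit:
step_arm(rows="1 0 0 0.01 0 0 0; 1 0 0 0.01 0 0 0; 1 0 0 0.01 0 0 0; 1 0 0 0.01 0 0 0; 1 0 0 0.01 0 0 0; 1 0 0 0 0 0 0; 1 0 0 0 0 0 0; 1 0 0 0 0 0 0")

```text
clock: 7.4
position: [0.4497, -0.2174, -0.0087]
orientation: [-3.141, 0.001, 0.001]
ft_force: [0.9, -0.3, 5.5]
opening: 0.003
grip_force: 2.1
```

```bash
python3 pad.py
```

```text
[ 0.44980353 -0.21745367 -0.00864735] [0.23674427 0.16369513 4.39816604] [ 0.07520414 -0.18331427  0.00068925]
[ 19  22  33  54  71  91  99 102 103 105 104 104 107 109 108 110 111 111
 111 113 112 113 113 113 114 112 110 100  75  53  36  32  35  37  36] [ 14  11  14  33  66  97 113 120 125 128 132 130 131 128 124 123 122 122
 122 121 119 114 111 115 119 122 117 109  83  56  36  30  30  29  34]
0.7 [ 0.44884505 -0.2185      0.03158159] [55.9 62.1]
0.8 [ 0.45036786 -0.2185      0.02598758] [55.8 54.4]
0.87 [ 0.45176272 -0.2185      0.02217559] [55.8 48.8]
```

View pics/w6.png

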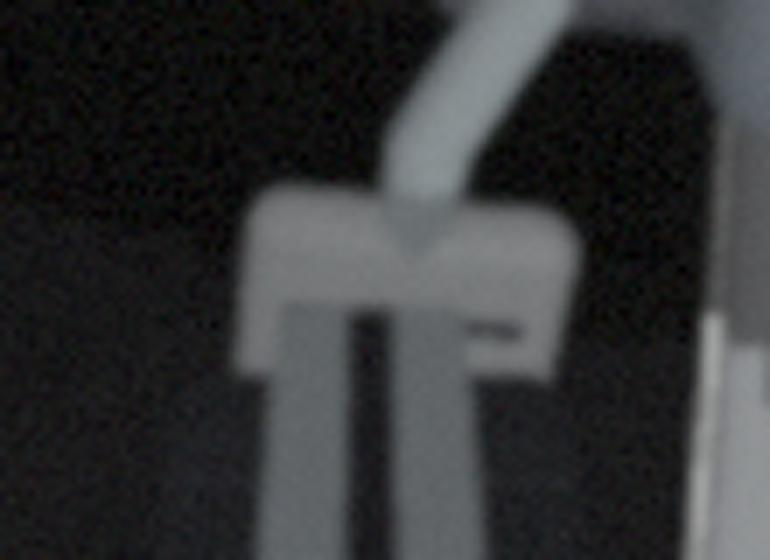

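Emit:
step_arm(rows="1 0 0 0.01 0 0 0; 1 0 0 0.01 0 0 0; 1 0 0 0.01 0 0 0; 1 0 0 0 0 0 0; 1 0 0 0 0 0 0; 1 0 0 0 0 0 0; 1 0 0 0 0 0 0; 1 0 0 0 0 0 0")

```text
clock: 8.27
position: [0.4503, -0.2176, -0.0115]
orientation: [3.142, -0.001, 0.001]
ft_force: [0.8, -0.5, 5.6]
opening: -0.001
grip_force: 2.2
```

```bash
python3 pad.py
```

```text
[ 0.45032467 -0.21757068 -0.01147838] [0.84850432 0.12792221 5.26626264] [-0.00186058 -0.31007856  0.04370144]
[  2  16  34  56  79  95 102 103 104 104 105 106 105 111 108 109 110 111
 111 111 114 115 111 114 112 113 111 100  78  50  36  34  34  40  38] [  6  10  23  40  74 101 115 122 125 128 131 131 131 124 124 121 121 122
 122 120 116 109 110 116 118 120 115 108  85  55  37  33  30  31  34]
0.7 [ 0.44884505 -0.2185      0.03158159] [55.7 65.7]
0.8 [ 0.45036786 -0.2185      0.02598758] [55.6 57.8]
0.87 [ 0.45176272 -0.2185      0.02217559] [55.6 52.1]
```

```bash
python3 - <<'E'
from rig import r
from h import *
import math
c=r.read_camera('scene');g=c['frame'].mean(2).astype(int)
y=-.2185
for th in [.5,.7,.8,.87,1]:
    a=math.asin(27/58)-th; ctr=np.array([.5055-.058*math.cos(a),y,.044+.058*math.sin(a)])
    print(th,np.array(proj(c,ctr)).round(1), np.array(proj(c,ctr+[-.014,.012,-.006])).round(1),np.array(proj(c,ctr+[-.012,-.012,-.009])).round(1))
u,v=map(int,proj(c,[.45,y,.022])); print(u,v)
print('     ',*range(u-14,u+15))
for j in range(v-13,v+14): print(j,' '.join('%3d'%x for x in g[j,u-14:u+15]))
print(r.sense()['qpos'])
E
```

```text
0.5 [401.3 177.9] [401.5 183.6] [406.8 180.9]
0.7 [400.4 180.8] [400.6 186.5] [405.8 183.8]
0.8 [399.7 182. ] [399.9 187.7] [405.2 185. ]
0.87 [399.2 182.8] [399.4 188.5] [404.6 185.8]
1 [398.1 184. ] [398.3 189.7] [403.5 187. ]
399 183
      385 386 387 388 389 390 391 392 393 394 395 396 397 398 399 400 401 402 403 404 405 406 407 408 409 410 411 412 413
170  65  65  66  65  59  46  36  31  31  34  34  33  30  33  29  29  27  27  28  26  28  29  33  40  52  54  45  29  19
171  62  63  65  65  62  58  46  38  35  31  32  33  32  32  32  29  27  28  29  26  28  31  35  49  59  61  53  40  23
172  59  58  58  62  63  64  57  50  45  40  35  36  36  32  30  27  28  28  31  33  36  38  43  57  66  68  62  49  39
173  53  50  51  58  61  63  64  63  61  61  53  42  35  35  31  32  31  29  35  43  50  52  57  65  69  70  65  58  50
174  48  48  50  52  56  62  64  68  75  82  78  63  43  34  35  32  35  35  47  52  58  64  64  66  68  66  63  58  53
175  46  47  49  51  53  57  61  68  79  93  96  78  51  36  34  35  39  54  58  65  67  66  65  63  65  65  63  60  56
176  39  46  47  47  
[... 1883 characters left out ...]
 29  45  61  84
192  10  12   7  10  14   9  11  11   8  19  14  15  13  20  17  16  18  20  19  22  19  19  15  19  20  21  25  35  54
193  15  14   8  14   7  10   9  12  14  17  20  19  20  20  16  18  18  19  23  20  17  19  20  21  21  23  22  27  30
194  16  14  14  10  18  16  16  15  20  15  19  20  17  20  18  19  20  20  20  17  20  19  19  21  23  20  20  20  23
195  14  17  11  18  17  18  18  19  15  20  18  20  22  20  22  21  21  20  20  18  20  22  20  20  23  20  22  18  23
196  17  16  18  13  18  15  15  18  15  17  20  21  21  23  21  22  19  22  18  19  23  23  24  21  18  19  22  24  22
[ 0.75540975  0.56133981 -0.43581221  2.05451593  0.40439899  0.607446
 -1.52937715]
```

Emit:
step_arm(rows="1 0 0 0.01 0 0 0; 1 0 0 0.01 0 0 0; 1 0 0 0.01 0 0 0; 1 0 0 0.01 0 0 0; 1 0 0 0 0 0 0; 1 0 0 0 0 0 0; 1 0 0 0 0 0 0; 1 0 0 0 0 0 0")

```text
clock: 9.18
position: [0.4508, -0.2178, -0.0143]
orientation: [3.14, -0.001, 0.002]
ft_force: [-1.5, 0.7, 17.9]
opening: 0.002
grip_force: 8.6
```

```bash
python3 pad.py
```

```text
[ 0.45080239 -0.217811   -0.0142817 ] [-2.0578731   1.28386693 17.3751796 ] [ 2.71403414e-01  3.52039958e-01 -1.31809287e-04]
[ 17  21  41  63  84  97 106 109 107 109 107 108 109 109 112 113 111 113
 113 111 114 113 112 113 110 113 110  99  77  52  37  38  34  37  30] [ 12  17  21  39  71 101 113 121 124 127 129 130 128 125 123 121 120 119
 122 119 115 108 109 116 119 120 118 107  83  54  34  29  28  31  31]
0.7 [ 0.44884505 -0.2185      0.03158159] [55.4 69.2]
0.8 [ 0.45036786 -0.2185      0.02598758] [55.3 61.2]
0.87 [ 0.45176272 -0.2185      0.02217559] [55.3 55.3]
```

The force jumped to 17 N, so the lever is at its stop. Now release it and go to the tray.

Emit:
step_arm(rows="1 0 0 -0.3 0 0 0; 1 0 0 -0.4 0 0 0; 1 0 0 -0.4 0 0 0; 1 0 0 -0.4 0 0 0; -1 0 0 -0.4 0 0 0; -1 0 0 0 0 0 0; -1 0.05 -0.3 0 0 0 0.09; -1 0.05 -0.4 0 0 0 0")

```text
clock: 10.05
position: [0.4605, -0.1512, 0.1743]
orientation: [3.139, -0.088, -0.002]
ft_force: [0.8, 0.4, 0.3]
opening: 0.567
grip_force: 0.0
```

```bash
python3 - <<'E'
from rig import r
from h import *
c=r.read_camera('top');s=r.sense();print(s['position'],s['orientation'],s['opening'])
g=c['frame'].mean(2).astype(int)
import pickle
c0=pickle.load(open('c0.pkl','rb'))['top']['frame'].mean(2).astype(int)
d=abs(g-c0)[205:226,400:420]; print(d.max(), (d>25).sum())
print(g[216,400:420]); print(c0[216,400:420])
E
```

```text
[ 0.46222282 -0.138788    0.17430506] [-3.13677937e+00  6.52019407e-02  7.52733032e-04] 0.6542414716517103
140 321
[ 33  32  36  52  82 106 116 118 118 116 117 118 115 104  87  77  74  72
  67  59]
[ 38  36  41  76 131 177 196 200 198 196 197 199 192 169 140 126 121 117
 105  91]
```

Emit:
step_arm(rows="-1 0 -0.4 0 0 0 0; -1 0 -0.4 0 0 0 0; -1 0 -0.4 0 0 0 0; -1 0 -0.4 0 0 0 0; -1 0 -0.4 0 0 0 0; -1 0 -0.4 0 0 0 0; -1 0 -0.4 0 0 0 0; -1 0 -0.4 0 0 0 0")

```text
clock: 10.77
position: [0.4751, 0.1728, 0.1734]
orientation: [3.139, -0.072, -0.004]
ft_force: [0.7, 0.6, -0.7]
opening: 0.994
grip_force: 0.0
```

Emit:
step_arm(rows="-1 0 -0.4 0 0 0 0; -1 0 -0.3 0 0 0 0; -1 0 -0.1 0 0 0 0; -1 0 0 0 0 0 0; -1 0 0 0 0 0 0; -1 0 0 0 0 0 0; -1 0 0 0 0 0 0; -1 0 0 0 0 0 0")

```text
clock: 11.43
position: [0.4806, 0.2495, 0.1742]
orientation: [3.139, -0.076, -0.0]
ft_force: [0.4, -0.4, -0.4]
opening: 1.004
grip_force: 0.0
```

```bash
cat > go.py <<'E'
import sys
from rig import r
from h import *
# usage: go.py x y z yaw -> remaining shift/turn in tool axes, full-scale units
t=list(map(float,sys.argv[1:5])); s=r.sense(); p=s['position']; Rm=R.from_rotvec(s['orientation']); M=Rm.as_matrix()
yaw=np.arctan2(M[1,0],M[0,0]); d=M.T@(np.array(t[:3])-p)
print('pos',p.round(4),'yaw',yaw.round(4),'tilt',M[:2,2].round(4),'shift',(d*10).round(3),'turn z',round(-(t[3]-yaw)*2,3),'F',s['ft_force'].round(1),'open',s['opening'],'t',s['clock'])
E
python3 go.py .481 .269 .17 -.045
python3 - <<'E'
from rig import r
from h import *
import pickle
c=r.read_camera('wrist');pickle.dump(c,open('c2.pkl','wb'))
cv2.imwrite('pics/w7.png',cv2.resize(cv2.cvtColor(c['frame'],cv2.COLOR_RGB2BGR),None,fx=1.25,fy=1.25,interpolation=cv2.INTER_CUBIC))
E
```

```text
pos [0.4806 0.2495 0.1742] yaw -0.0486 tilt [-0.0001 -0.0012] shift [-0.006 -0.195  0.042] turn z -0.007 F [ 0.4 -0.4 -0.4] open 1.0044537258419532 t 11.4333
```

View pics/w7.png

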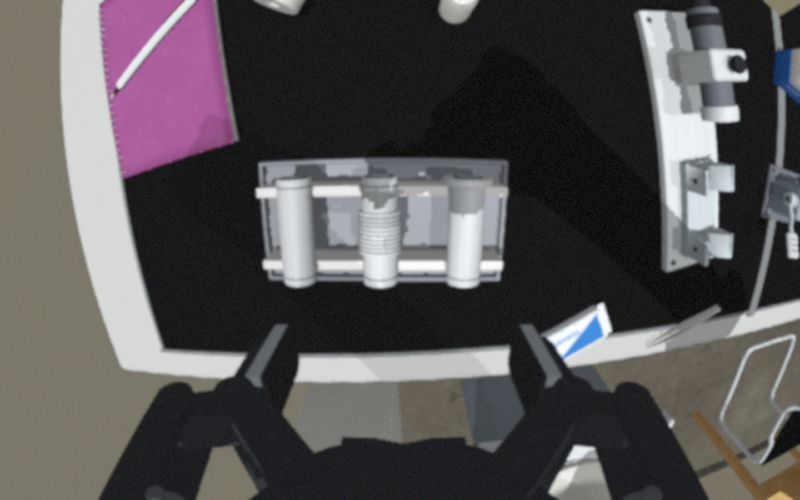

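Wrist view: the ringed barrel is in the middle notch, ring centre about (380,232), ends at (379,180) and (380,285). The plain barrel is at left, the flanged one at right, and the finger tips are near (280,325) and (525,325).

```bash
python3 - <<'E'
from h import *
import pickle
c=pickle.load(open('c2.pkl','rb'))
W=lambda u,v,z:at_z(c,(u+.5)/1.25-.5,(v+.5)/1.25-.5,z,True).round(4)
print('ring',W(380,232,.05)); print('ends',W(380,181,.046),W(380,284,.046))
print('bars',W(257,191,.037),W(507,189,.037),W(502,266,.037),W(264,265,.037))
print('tray',W(258,162,.005),W(507,160,.005),W(500,281,.005),W(269,281,.005))
print('V:', [W(*p,.058) for p in [(684,162),(733,166),(733,256),(688,250)]])
# predicted open tip positions in image: TCP +-42.5mm in tool y, 13 mm back
p=np.array([.4806,.2495,.1742])
for h in (.013,.032,.045):
  for sx in (0,.011): print(h,sx,(np.array(proj(c,p+[sx,.0425,h],True))*1.25).round(),(np.array(proj(c,p+[sx,-.0425,h],True))*1.25).round())
E
python3 go.py .481 .269 .17 -.045
```

```text
ring [0.4796 0.2695 0.05  ]
ends [0.521  0.2671 0.046 ] [0.4319 0.273  0.046 ]
bars [0.5193 0.3758 0.037 ] [0.5091 0.1609 0.037 ] [0.4397 0.1638 0.037 ] [0.451  0.3796 0.037 ]
tray [0.5426 0.3843 0.005 ] [0.531  0.1524 0.005 ] [0.4114 0.1569 0.005 ] [0.4222 0.3906 0.005 ]
V: [array([ 0.539 , -0.0118,  0.058 ]), array([ 0.5395, -0.0855,  0.058 ]), array([ 0.4423, -0.1071,  0.058 ]), array([ 0.4526, -0.0311,  0.058 ])]
0.013 0 [318. 306.] [492. 299.]
0.013 0.011 [315. 286.] [493. 278.]
0.032 0 [310. 325.] [501. 317.]
0.032 0.011 [306. 303.] [502. 294.]
0.045 0 [304. 340.] [508. 331.]
0.045 0.011 [299. 317.] [509. 308.]
pos [0.4806 0.2499 0.1744] yaw -0.0481 tilt [ 0.0001 -0.0009] shift [-0.006 -0.191  0.044] turn z -0.006 F [-0.5 -0.5  0.2] open 0.9985160661318361 t 11.4833
```

Emit:
step_arm(rows="-0.4 0 -0.1 0 0 0 0; -0.4 0 -0.095 0 0 0 0; -0.4 0 0 0.2 0 0 0; -0.4 0 0 0.3 0 0 0; -0.4 0 0 0.3 0 0 0; -0.4 0 0 0.2 0 0 0; -0.4 0 0 0 0 0 0; -0.4 0 0 0 0 0 0")

```text
clock: 12.15
position: [0.4802, 0.2721, 0.0739]
orientation: [3.141, -0.07, -0.003]
ft_force: [-0.0, 0.5, -0.0]
opening: 0.702
grip_force: 0.0
```

```bash
python3 go.py .481 .2695 -.022 -.05
python3 - <<'E'
from rig import r
from h import *
c=r.read_camera('wrist');g=c['frame'].astype(int).mean(2).astype(int)
s=r.sense()
b=[.481,.2695,.05]
print('ring proj',proj(c,b,True))
import sys
v0=int(proj(c,b,True)[1])
for v in range(v0-40,v0+80,8): print(v,' '.join('%3d'%x for x in g[v,232:412:4]))
E
```

```text
pos [0.4802 0.2721 0.0739] yaw -0.0443 tilt [-0.002  -0.0003] shift [0.012 0.025 0.959] turn z 0.011 F [-0.   0.5 -0. ] open 0.7022041370609101 t 12.15
ring proj (np.float64(327.1889868701767), np.float64(218.77115619238236))
178 202 189 173 135 103 159 159 157 167 168 151 150 104  91  98 102 101 101  98 121 136 143 153 157 165 166 163 158 151 130 138 139 140 140 141 141 144 136 139 147 151 149 152 111 110
186 204 190 176 144 100  80  78  78  88 154 155 154 155 152 155 154 139 124  82 113 121 143 155 157 166 166 161 135 141 116 109 109 109 109 110 108 109  88  79  80 105 129  84  93 113
194 203 190 177 150 107  81  81  81  80 149 153 155 155 155 154 153 153 153 118 113 120 119 127 128 133 128 124 119 117 112 108 114 141 129 111 110 150 154 152 153 153 153  83  98 117
202 205 192 178 154 110  81  81  81  79 137 154 155 155 155 154 155 152 150  85 114 120 123 122 121 124 126 124 122 119 101 117 175 173 173 173 174 174 159 152 150 152 151  84 102 118
210 205 192 179 158 119  78  82  79  87 154 155 154 153 152 170 163 153 151 104  96  93 102 114 114 123 119 111 100  91 101 120 175 174 17
[... 1185 characters left out ...]
  26  41  42  47  49  47  51  51  56  56  58 145 201 208 217 216 216 205 199 192 114  71  71  75  76  73  70  68  77  61  26  21  79  99  96  42  44
274  30  33  93  99  96  32  24  26  26  26  20  19  28  22  23  23  27  20  18 118 199 199 187 179 174 179 176 165  67  18  23  21  23  26  24  21  25  22  24  30  29  91  99  97  39
282  31  82  99  99  47  23  28  25  27  20  22  19  22  22  21  21  17  22  19  22  24  25  41  74  72  38  22  28  18  20  19  22  24  15  23  17  22  26  23  24  19  30  97 100  94
290  73 102 102  71  28  24  22  22  21  22  17  21  22  22  20  17  15  23  22  12  16  20  24  22  28  25  23  28  20  21  25  19  22  24  23  18  27  30  20  31  24  26  56 102 103
```

Emit:
step_arm(rows="-0.4 0.01 0.025 0.15 0 0 0.01; -0.4 0 0 0.2 0 0 0; -0.4 0 0 0.15 0 0 0; -0.4 0 0 0.12 0 0 0; -0.4 0 0 0.1 0 0 0; -0.4 0 0 0.06 0 0 0; -0.4 0 0 0 0 0 0; -0.4 0 0 0 0 0 0")

```text
clock: 12.87
position: [0.4825, 0.2692, -0.0028]
orientation: [-3.14, 0.079, -0.002]
ft_force: [-0.2, 0.1, -0.2]
opening: 0.707
grip_force: 0.0
```

```bash
python3 go.py .481 .2695 -.022 -.05
python3 - <<'E'
from rig import r
from h import *
c=r.read_camera('wrist');g=c['frame'].astype(int).mean(2).astype(int)
for v in range(150,300,7): print(v,' '.join('%3d'%x for x in g[v,232:412:4]))
print(proj(c,[.481,.2695,.06],True),proj(c,[.481+.046,.267,.05],True),proj(c,[.481-.046,.2717,.05],True))
E
```

```text
pos [ 0.4825  0.2692 -0.0028] yaw -0.0504 tilt [0.001  0.0006] shift [-0.016 -0.002  0.192] turn z -0.001 F [-0.2  0.1 -0.2] open 0.7066187600970616 t 12.8667
150  30  29  34  35  35  32  38  43  43  42  39  46  44  48  49  48  52  53  50  53  54  53  51  52  50  55  53  49  50  50  49  43  45  47  44  46  44  38  40  39  35  32  31  27  31
157 162 167 165 168 168 168 169 169 168 169 169 170 170 169 170 170 168 171 170 169 170 110 106 105 106 108 107 106 108 106 108 108 107 106 109 107 107 108 106 109 106 107 107 110 105
164  83 136 155 154 155 154 163 172 173 175 173 176 169 163 164 162 163 163 163 103 108 108 109 108 108 108 110 109 109 110 111 106 108 108 109 109 108 109 109 110 107 108 106 103 103
171  79 107 156 154 155 153 155 155 154 157 164 172 157 153 153 154 154 155 154  91  83  80  82  82  87 105 110 109 110 109 109 110 108 108 110 109 109 109 109 108  88  81  83  82  82
178  81  95 144 143 143 109 106 105 105  86 154 152 134 135 136 130 100 101  93  83  84  82  81  81  81 107 109 109 109 111 109 109 110 108 112 108 111 108 110 110  95  89  87  83  84
185  82  84  82  83  
[... 2598 characters left out ...]
 105 103 102 100  87 104  85 119 114  94  85  89  85  86  89  83  89 108 123  97  90  87 100  99 103 105 105  50  22  24  28  30  99 100  99
290  76 105 106  70  25  30  24  26  50 120 121 122 118 121 110 106  84 112 120 108  96  85  80  80  87  88 107 118 118  87 105  84 119 120 119 120 120  79  27  18  28  30  53 103 105
297  30  33 106  91  33  26  27  25 105 122 121 119 121 123 113 148 163 105 116 117 111  97  93  91  97 105 119 121 109  87 101  94 123 121 120 119 119 114  31  25  25  31  73 113  41
(np.float64(323.51185016700964), np.float64(292.54496479976154)) (np.float64(323.9731437238121), np.float64(189.81975609113138)) (np.float64(323.63111953922424), np.float64(347.206255757377))
```

Emit:
step_arm(rows="-0.4 -0.01 0 0.06 0 0 0; -0.4 0 0 0.06 0 0 0; -0.4 0 0 0.05 0 0 0; -0.4 0 0 0.02 0 0 0; -0.4 0 0 0 0 0 0; 0 0 0 0 0 0 0; 1 0 0 0 0 0 0; 1 0 0 0 0 0 0")

```text
clock: 13.58
position: [0.4812, 0.2693, -0.0222]
orientation: [-3.14, 0.079, -0.001]
ft_force: [0.4, 1.2, -0.1]
opening: 0.409
grip_force: 59.6
```

Emit:
step_arm(rows="1 0 0 0 0 0 0; 1 0 0 0 0 0 0; 1 0 0 0 0 0 0; 1 0 0 0 0 0 0; 1 0 0 0 0 0 0; 1 0 0 0 0 0 0; 1 0 0 0 0 0 0; 1 0 0 0 0 0 0")

```text
clock: 14.25
position: [0.4812, 0.2693, -0.0223]
orientation: [-3.14, 0.079, -0.001]
ft_force: [-0.9, 3.0, 3.9]
opening: 0.409
grip_force: 59.7
```

```bash
python3 go.py .481 .2695 -.022 -.05
```

```text
pos [ 0.4812  0.2693 -0.0223] yaw -0.0504 tilt [0.0006 0.0008] shift [-0.002 -0.002 -0.003] turn z -0.001 F [-0.9  3.   3.9] open 0.4089072128780644 t 14.25
```

Emit:
step_arm(rows="1 0 0 -0.05 0 0 0; 1 0 0 -0.1 0 0 0; 1 0 0 -0.2 0 0 0; 1 0 0 -0.25 0 0 0; 1 0 0 -0.25 0 0 0; 1 0 0 -0.15 0 0 0; 1 0 0 0 0 0 0; 1 0 0 0 0 0 0")

```text
clock: 14.92
position: [0.4816, 0.2679, 0.0782]
orientation: [3.14, -0.081, 0.003]
ft_force: [0.1, 0.4, -1.4]
opening: 0.407
grip_force: 59.9
```

```bash
python3 - <<'E'
from rig import r
from h import *
F=[]
for i in range(3):
  c=r.read_camera('wrist');F.append(r.sense()['ft_force'])
print(np.mean(F,0).round(2))
import pickle; pickle.dump(c,open('c3.pkl','wb'))
g=c['frame'].astype(int).mean(2).astype(int)
for v in range(170,400,7): print(v,' '.join('%3d'%x for x in g[v,252:396:4]))
t=r.read_camera('top');pickle.dump(t,open('c3t.pkl','wb'))
E
python3 go.py .4867 -.0749 .078 .174
```

```text
[-0.13 -0.33 -2.37]
170 234 234 235 234 228 135 135 135 134 133 135 136 162 161 162 162 160 154 144 145 144 145 148 174 174 175 175 175 173 174 174 174 175 176 176 175
177 211 210 212 214 207 144 144 144 146 127 112 112 113  94  85  80  79  78  87 109 108 117 126 149 149 151 151 150 152 153 155 150 150 152 153 154
184  80  80 106 154 155 155 155 155 155 155 152 151 128 152 148 144  84  81  87 109 107 109 110 109 109 108 110 109 111 110 109  82  79  80  81  81
191  80  79 102 153 155 155 154 154 154 155 154 153 153 144 127 109  71  96 103  81  79  93 101 107 110 108 111 108 111 111 110 102 104 149 153 134
198  79  81  85 153 154 153 154 153 154 134 103  27  83  90  89  89  88  89  87  88  88  88  87  86  50  81 110 109 154 174 173 154 152 151 153 135
205  80  82  94 150 154 154 154 153 151 131 111  75  34  69 104 114 111 102 104 114 119 102  93  43  54 103 117 123 169 174 156 152 153 153 153 135
212  84  80  89 153 153 154 152 153 149 122 132 131 136 128 124 122 116 110 108 114 126 131 135 149 155 155 150 123 169 173 158 151 153 153 151 134
219  79  80  85 153 152 153 153 152 144 102 
[... 3261 characters left out ...]
35  31  33  31  29  33  32  27  31  31  29  34  30  25  34  32  29  29  35  34  30  32  27  31  30
380  32  27  30  29  28  31  33  34  30  29  26  30  27  27  30  32  27  34  31  29  27  27  29  32  30  33  29  37  26  25  27  32  31  28  29  28
387  30  33  32  34  31  31  32  32  28  28  34  33  29  32  36  34  31  32  30  33  30  29  34  36  30  33  33  30  32  33  32  26  35  37  35  28
394  28  31  35  28  33  27  34  33  29  36  30  30  29  35  29  36  33  34  29  37  30  31  34  33  32  32  32  29  28  32  31  32  33  35  33  31
pos [0.4799 0.2677 0.076 ] yaw -0.0509 tilt [-0.0024 -0.0014] shift [ 0.242  3.418 -0.015] turn z -0.45 F [ 0.7  0.5 -2.4] open 0.40474227605061563 t 15.1167
```

Emit:
step_arm(rows="1 0 0 0 0 0 -0.225; 1 0 0 0 0 0 -0.225; 1 -0.06 0.37 0 0 0 0; 1 -0.06 0.37 0 0 0 0; 1 -0.06 0.37 0 0 0 0; 1 -0.06 0.37 0 0 0 0; 1 -0.06 0.37 0 0 0 0; 1 -0.06 0.37 0 0 0 0")

```text
clock: 15.78
position: [0.4829, 0.042, 0.0764]
orientation: [-3.129, -0.274, 0.003]
ft_force: [0.1, 0.6, -2.2]
opening: 0.402
grip_force: 60.1
```

Emit:
step_arm(rows="1 -0.06 0.37 0 0 0 0; 1 -0.06 0.37 0 0 0 0; 1 -0.04 0.37 0 0 0 0; 1 0 0 0 0 0 0; 1 0 0 0 0 0 0; 1 0 0 0 0 0 0; 1 0 0 0 0 0 0; 1 0 0 0 0 0 0")

```text
clock: 16.45
position: [0.4873, -0.0664, 0.0772]
orientation: [-3.128, -0.278, 0.001]
ft_force: [-0.2, 0.0, -1.2]
opening: 0.408
grip_force: 60.3
```

```bash
python3 go.py .487 -.075 .04 .174; python3 - <<'E'
from rig import r
from h import *
import pickle
c=r.read_camera('wrist'); pickle.dump((c,r.sense()),open('c4.pkl','wb'))
g=c['frame'].astype(int).mean(2).astype(int)
a=.174;O=np.array([.487,-.075,0])
for q in [(.05,.022,.058),(.05,-.022,.058),(.05,.017,.058),(.05,-.017,.058),(.024,.022,.058),(.024,-.022,.058),(-.024,.022,.058),(-.05,.022,.058)]:
  p=O+[np.cos(a)*q[0]-np.sin(a)*q[1],np.sin(a)*q[0]+np.cos(a)*q[1],q[2]]; print(q,np.array(proj(c,p,True)).round(1))
for v in range(100,262,5): print(v,' '.join('%3d'%x for x in g[v,268:392:3]))
E
```

```text
pos [ 0.4873 -0.0664  0.0772] yaw 0.1775 tilt [-0.0005  0.0008] shift [-0.019  0.085  0.372] turn z 0.007 F [-0.2  0.  -1.2] open 0.40779758156446033 t 16.45
(0.05, 0.022, 0.058) [303.3 154.3]
(0.05, -0.022, 0.058) [370.3 154.8]
(0.05, 0.017, 0.058) [310.9 154.2]
(0.05, -0.017, 0.058) [362.8 154.7]
(0.024, 0.022, 0.058) [303.8 192.3]
(0.024, -0.022, 0.058) [368.7 192.6]
(-0.024, 0.022, 0.058) [305.  255.4]
(-0.05, 0.022, 0.058) [305.8 284.9]
100  22  15  14  18 162 225 225 226 224 222 223 222 222 223 224 223 223 226 222 221 223 223 224 226 225 219 222 221 222 221 222 221 216 163 147 150 150 149 148 122  16  13
105  19  17  23  24 169 224 224 226 224 222 223 221 221 223 224 223 223 225 221 221 222 222 223 226 225 219 222 222 221 214 188 158 145 145 146 150 148 147 147 122  14  17
110  16  21  21  19 170 223 224 226 223 222 223 220 222 222 225 223 223 225 223 221 223 224 224 225 225 220 221 221 222 197 153 146 145 144 147 148 150 146 148 111  22  11
115  18  17  13  21 151 222 224 226 225 223 224 221 222 222 225 224 223 227 223 221 224 223 224 225 225 220 222 222 222 220 218 175 147 14
[... 4321 characters left out ...]
  21  11  14
245  22  23  24  25  22  48 167 101 102 103 100 104 104 107 108 106 104 106 111 110 114 111 111 119 139 139 139 136 133 128 113 127 156 205 221 222 217 114  19  20  17  26
250  18  19  50  77  74  71  80  97 101 103 102 102 102 107 110 109 104 107 111 112 113 112 111 110 113 125 133 133 134 126  83  76  98 115 168 222 214  90  19  24  22  19
255  17  26  78  84  86  65  69  96 100 104 102 102 105 110 109 106 104 108 108 111 111 113 111 107 107 108 109 130 130 103  80  51  83  89 101 211 213  86  23  13  17  15
260  27  50  85  87  84  78  96  95 101 103 104 101 104 106 107 106 106 106 110 113 113 109 108 110 107 107 105 105 102 101  98  89  82  82  86  82  58  27  22  14  21  18
```

```bash
cat > edge.py <<'E'
from h import *
import pickle
c,s=pickle.load(open('c4.pkl','rb'));g=c['frame'].astype(float).mean(2)
a=.174;O=np.array([.487,-.075]);R2=np.array([[np.cos(a),np.sin(a)],[-np.sin(a),np.cos(a)]])
for v in range(104,216,8):
    row=cv2.GaussianBlur(g,(3,3),0)[v]; d=np.diff(row)
    L=270+np.argmax(d[270:292]); Rr=372+np.argmin(d[372:394])
    sub=lambda i,sg:i+.5+0.5*(sg*d[i-1]-sg*d[i+1])/(sg*d[i-1]-2*sg*d[i]+sg*d[i+1])
    l,rr=[R2@(at_z(c,sub(i,sg),v,.012,True)[:2]-O) for i,sg in ((L,1),(Rr,-1))]
    print(v,l.round(4),rr.round(4),'mid y',((l+rr)[1]/2).round(4),'width',(l-rr)[1].round(4))
E
python3 edge.py
```

```text
104 [0.083  0.0438] [ 0.0838 -0.0407] mid y 0.0015 width 0.0845
112 [0.0766 0.0439] [ 0.0774 -0.0407] mid y 0.0016 width 0.0846
120 [0.0702 0.0435] [ 0.0709 -0.0409] mid y 0.0013 width 0.0844
128 [0.0637 0.0435] [ 0.0644 -0.0408] mid y 0.0014 width 0.0843
136 [0.0573 0.0438] [ 0.0579 -0.0407] mid y 0.0015 width 0.0844
144 [0.0508 0.0435] [ 0.0514 -0.0408] mid y 0.0013 width 0.0843
152 [0.0443 0.0434] [ 0.0448 -0.0407] mid y 0.0014 width 0.0841
160 [0.0377 0.0437] [ 0.0382 -0.041 ] mid y 0.0013 width 0.0847
168 [0.031  0.0436] [ 0.0315 -0.0409] mid y 0.0014 width 0.0844
176 [0.0243 0.0433] [ 0.0247 -0.0411] mid y 0.0011 width 0.0844
184 [0.0175 0.0435] [ 0.0179 -0.0409] mid y 0.0013 width 0.0844
192 [0.0106 0.0436] [ 0.0109 -0.0411] mid y 0.0013 width 0.0847
200 [0.0035 0.0432] [ 0.0039 -0.0411] mid y 0.001 width 0.0844
208 [-0.0036  0.0434] [-0.0033 -0.0409] mid y 0.0013 width 0.0843
```

```bash
python3 - <<'E'
from h import *
import pickle
c,s=pickle.load(open('c4.pkl','rb'))
p=s['position'];yaw=.1775;e=np.array([np.cos(yaw),np.sin(yaw),0]);n=np.array([-np.sin(yaw),np.cos(yaw),0])
print(p)
for h in (.056,.060,.064,.068):
  print(h,'top rim',[np.round(proj(c,p+e*x+[0,0,h+.015],True),1) for x in (.042,.046,.050)],'low rim',[np.round(proj(c,p+e*x+[0,0,h-.015],True)[1],1) for x in (.042,.046,.05)],
   'sides',[np.round(proj(c,p+e*.046+n*y+[0,0,h],True),1) for y in (.016,-.014)])
g=c['frame'].astype(int).mean(2).astype(int); print(g[180:222,318:328].mean(1).round().astype(int))
g=pickle.load(open('c3.pkl','rb'))['frame'].astype(int).mean(2).astype(int); print(g[180:222,318:328].mean(1).round().astype(int))
E
```

```text
[ 0.48745055 -0.06651783  0.07726733]
0.056 top rim [array([324.5, 210.2]), array([324.6, 200.1]), array([324.6, 189.8])] low rim [np.float64(188.4), np.float64(180.2), np.float64(171.8)] sides [array([286.4, 189.1]), array([357.7, 189.1])]
0.06 top rim [array([324.6, 213.9]), array([324.6, 203.5]), array([324.6, 192.9])] low rim [np.float64(190.8), np.float64(182.3), np.float64(173.8)] sides [array([285.3, 191.8]), array([358.7, 191.8])]
0.064 top rim [array([324.6, 217.9]), array([324.6, 207.2]), array([324.7, 196.2])] low rim [np.float64(193.3), np.float64(184.7), np.float64(175.8)] sides [array([284.1, 194.6]), array([359.8, 194.6])]
0.068 top rim [array([324.7, 222.2]), array([324.7, 211.1]), array([324.7, 199.8])] low rim [np.float64(196.0), np.float64(187.1), np.float64(178.0)] sides [array([282.9, 197.7]), array([361. , 197.7])]
[102  98  96  96  96  97  97  98  99  97  88  72  69  73  75  75  75  75
  76  75  75  76  75  76  81  89  94  84  59  44  57  77  93 110 128 139
 142 142 140 136 134 134]
[ 89  88  89  88  89  89  94 102 112 122 118  95  83  86  88  89  88  88
  88  89  88  89  88  89  93 103 104  90  62  51  71  94 110 128 148 158
 161 161 161 161 161 161]
```

```bash
python3 go.py .4899 -.0742 .02 .176
```

```text
pos [ 0.4875 -0.0665  0.0773] yaw 0.1773 tilt [-0.0003  0.0006] shift [0.011 0.08  0.573] turn z 0.003 F [ 0.   0.1 -1.8] open 0.40822811942070997 t 16.5
```

Emit:
step_arm(rows="1 0.01 0.08 0 0 0 0; 1 0 0 0.1 0 0 0; 1 0 0 0.2 0 0 0; 1 0 0 0.15 0 0 0; 1 0 0 0.1 0 0 0; 1 0 0 0.02 0 0 0; 1 0 0 0 0 0 0; 1 0 0 0 0 0 0")

```text
clock: 17.17
position: [0.4903, -0.0759, 0.0206]
orientation: [-3.13, -0.274, -0.001]
ft_force: [1.4, 0.3, -1.6]
opening: 0.408
grip_force: 60.3
```

```bash
python3 go.py .4899 -.0742 .005 .176
```

```text
pos [ 0.4903 -0.0759  0.0206] yaw 0.1746 tilt [0.0004 0.0001] shift [-0.001 -0.017  0.156] turn z -0.003 F [ 1.4  0.3 -1.6] open 0.40792362034304863 t 17.1667
```

Emit:
step_arm(rows="1 0 -0.015 0.04 0 0 0; 1 0 0 0.04 0 0 0; 1 0 0 0.03 0 0 0; 1 0 0 0.02 0 0 0; 1 0 0 0.01 0 0 0; 1 0 0 0 0 0 0; 1 0 0 0 0 0 0; 1 0 0 0 0 0 0")

```text
clock: 17.83
position: [0.4898, -0.0746, 0.0065]
orientation: [3.13, 0.273, 0.0]
ft_force: [-0.3, -0.6, -2.1]
opening: 0.406
grip_force: 60.3
```

```bash
python3 go.py .4899 -.0742 .005 .176
```

```text
pos [ 0.4898 -0.0746  0.0065] yaw 0.1743 tilt [ 0.0002 -0.    ] shift [ 0.002 -0.003  0.015] turn z -0.003 F [-0.3 -0.6 -2.1] open 0.40647631257337263 t 17.8333
```

Emit:
step_arm(rows="1 0 0 0.01 0 0 0; 1 0 0 0.01 0 0 0; 1 0 0 0.01 0 0 0; 1 0 0 0.01 0 0 0; 1 0 0 0.01 0 0 0; 1 0 0 0 0 0 0; 1 0 0 0 0 0 0; 1 0 0 0 0 0 0")

```text
clock: 18.5
position: [0.4896, -0.0745, 0.0014]
orientation: [-3.13, -0.274, -0.0]
ft_force: [0.0, 0.2, -1.6]
opening: 0.406
grip_force: 60.3
```

```bash
cat > f.py <<'E'
from rig import r
import numpy as np
F=[];T=[]
for i in range(4):
    r.read_camera('top'); s=r.sense(); F.append(s['ft_force']); T.append(s['ft_torque'])
a=.176; f=np.mean(F,0); print('pos',s['position'].round(4),'F',f.round(2),'bench-y F',(-np.sin(a)*f[0]+np.cos(a)*f[1]).round(2),'bench-x F',(np.cos(a)*f[0]+np.sin(a)*f[1]).round(2),'T',np.mean(T,0).round(2),'open',s['opening'].round(3),'grip',s['grip_force'],s['clock'])
E
python3 f.py
```

```text
Traceback (most recent call last):
  File "f.py", line 6, in <module>
    a=.176; f=np.mean(F,0); print('pos',s['position'].round(4),'F',f.round(2),'bench-y F',(-np.sin(a)*f[0]+np.cos(a)*f[1]).round(2),'bench-x F',(np.cos(a)*f[0]+np.sin(a)*f[1]).round(2),'T',np.mean(T,0).round(2),'open',s['opening'].round(3),'grip',s['grip_force'],s['clock'])
                                                                                                                                                                                                                          ^^^^^^^^^^^^^^^^^^
AttributeError: 'float' object has no attribute 'round'
```

No contact yet, so I continue down 1 mm at a time.

Emit:
step_arm(rows="1 0 0 0.01 0 0 0; 1 0 0 0.01 0 0 0; 1 0 0 0.01 0 0 0; 1 0 0 0 0 0 0; 1 0 0 0 0 0 0; 1 0 0 0 0 0 0; 1 0 0 0 0 0 0; 1 0 0 0 0 0 0")

```text
clock: 19.37
position: [0.4897, -0.0745, -0.0016]
orientation: [3.13, 0.273, 0.0]
ft_force: [-0.1, 0.0, -2.0]
opening: 0.405
grip_force: 60.3
```

```bash
sed -i "s/s\['opening'\].round(3)/round(s['opening'],3)/" f.py; python3 f.py
```

```text
pos [ 0.4897 -0.0745 -0.0016] F [ 0.1  -0.03 -1.65] bench-y F -0.05 bench-x F 0.1 T [ 0.02  0.   -0.01] open 0.408 grip 60.28106331825256 19.5667
```

Emit:
step_arm(rows="1 0 0 0.01 0 0 0; 1 0 0 0.01 0 0 0; 1 0 0 0.005 0 0 0; 1 0 0 0 0 0 0; 1 0 0 0 0 0 0; 1 0 0 0 0 0 0; 1 0 0 0 0 0 0; 1 0 0 0 0 0 0")

```text
clock: 20.23
position: [0.4899, -0.0745, -0.0024]
orientation: [3.128, 0.275, 0.0]
ft_force: [-7.1, 1.1, 19.6]
opening: 0.408
grip_force: 62.4
```

```bash
python3 f.py
```

```text
pos [ 0.4899 -0.0745 -0.0023] F [-6.19  0.38 19.23] bench-y F 1.46 bench-x F -6.03 T [0.16 1.26 0.16] open 0.409 grip 62.36369490623474 20.4333
```

```bash
python3 - <<'E'
from rig import r
from h import *
import pickle
c=r.read_camera('wrist'); s=r.sense(); pickle.dump((c,s),open('c5.pkl','wb'))
g=c['frame'].astype(int).mean(2).astype(int)
a=.176;O=np.array([.4885,-.0743,0])
for q in [(.05,.0195,.058),(.05,-.0195,.058),(.05,0,.041),(.05,0,.012),(.046,0,.077),(.046,.015,.062),(.046,-.015,.062),(.046,0,.047),(.024,.0195,.058),(.024,-.0195,.058)]:
  p=O+[np.cos(a)*q[0]-np.sin(a)*q[1],np.sin(a)*q[0]+np.cos(a)*q[1],q[2]]; print(q,np.array(proj(c,p,True)).round(1))
for v in range(120,262,4): print(v,' '.join('%3d'%x for x in g[v,260:392:3]))
E
```

```text
(0.05, 0.0195, 0.058) [275.2 185.8]
(0.05, -0.0195, 0.058) [371.  185.7]
(0.05, 0, 0.041) [323.  175.8]
(0.05, 0, 0.012) [323.  163.5]
(0.046, 0, 0.077) [323.2 211.1]
(0.046, 0.015, 0.062) [285.4 198.1]
(0.046, -0.015, 0.062) [360.9 198. ]
(0.046, 0, 0.047) [323.1 187.8]
(0.024, 0.0195, 0.058) [278.4 243.6]
(0.024, -0.0195, 0.058) [367.9 243.5]
120 219 219 217 220 218 217 217 220 219 220 221 218 218 222 221 217 218 216 219 219 218 220 221 222 222 217 216 218 218 218 219 214 179 143 142 141 142 141 140 143 144 145 146 142
124 220 220 218 220 219 217 216 218 219 220 223 217 218 222 221 218 218 216 219 220 219 220 220 222 222 217 217 219 218 218 218 213 156 142 143 141 143 142 141 142 147 145 146 143
128 221 219 218 220 219 217 217 219 220 221 222 217 218 222 222 217 218 217 218 220 219 220 220 222 221 218 212 204 218 217 196 159 145 143 144 140 142 140 141 145 146 144 144 143
132 220 220 218 220 218 217 217 219 219 219 221 216 217 221 221 218 219 217 218 221 218 220 221 221 221 217 192 166 210 209 174 141 144 144 143 141 143 140 141 144 145 146 145 144
136 221 219 218 219 218 216 218 2
[... 5026 characters left out ...]
 117 114 156 109  91  92  96 103 101 101 102 102 106 104 103 105 107 110 112 111 111 110 107 115 138 135 134 129 121  95 122 133 129 141 143 143 144 145 143 129
252 197 198 198 198 194 116  85  86  59  70  97 101  99 102 102 104 107 108 104 105 107 109 114 110 111 109 108 106 117 134 133 131 115  47  77  82  84 120 145 145 142 146 142 122
256 198 197 196 197 177  88  83  83  56  88  96 101 102 100 103 102 108 108 102 104 108 109 110 110 112 105 105 107 119 133 129 111  97  81  65  85  81  99 140 143 144 145 141 118
260 195 139  53  55  79  83  86  76  85  94  95  98 103  98 103 104 107 108 105 105 108 110 109 110 109 108 106 106 105 105 103 101  98  97  72  85  86  83  58  41  59 121 142  98
```

The wrist-camera numbers put the barrel end within about 1 mm of centred along the V. The first contact came at the predicted seat height, and the sideways force is small. As a check that both faces bear, I'll shift sideways 0.4 mm.

Emit:
step_arm(rows="1 0 0.004 0 0 0 0; 1 0 0 0 0 0 0; 1 0 0 0 0 0 0; 1 0 0 0 0 0 0; 1 0 0 0 0 0 0; 1 0 0 0 0 0 0; 1 0 0 0 0 0 0; 1 0 0 0 0 0 0")

```text
clock: 21.15
position: [0.4899, -0.0745, -0.0024]
orientation: [3.128, 0.275, 0.0]
ft_force: [-6.4, 1.2, 20.3]
opening: 0.407
grip_force: 62.4
```

```bash
python3 f.py
```

```text
pos [ 0.4899 -0.0745 -0.0024] F [-7.05  1.6  19.93] bench-y F 2.81 bench-x F -6.66 T [0.35 1.37 0.13] open 0.408 grip 62.363938093185425 21.35
```

Emit:
step_arm(rows="1 0 -0.008 0 0 0 0; 1 0 0 0 0 0 0; 1 0 0 0 0 0 0; 1 0 0 0 0 0 0; 1 0 0 0 0 0 0; 1 0 0 0 0 0 0; 1 0 0 0 0 0 0; 1 0 0 0 0 0 0")

```text
clock: 22.02
position: [0.4899, -0.0745, -0.0024]
orientation: [3.128, 0.275, 0.001]
ft_force: [-6.7, 0.2, 18.8]
opening: 0.405
grip_force: 62.1
```

```bash
python3 f.py; python3 go.py .4899 -.0745 -.0024 .176
```

```text
pos [ 0.4899 -0.0745 -0.0024] F [-6.4   0.24 18.96] bench-y F 1.36 bench-x F -6.26 T [-0.06  1.21  0.26] open 0.402 grip 62.13580012321472 22.2167
pos [ 0.4899 -0.0745 -0.0024] yaw 0.1752 tilt [ 0.0006 -0.0019] shift [-0. -0.  0.] turn z -0.002 F [-6.5  0.6 19.6] open 0.40222681400935356 t 22.2167
```

```bash
python3 - <<'E'
from rig import r
from h import *
import pickle
c=r.read_camera('top')['frame'].mean(2); c0=pickle.load(open('c0.pkl','rb'))['top']['frame'].mean(2)
for n,(a,b,d,e) in dict(plain=(184,222,182,200),flanged=(186,226,238,256),pad=(208,226,402,416)).items():
    sh,resp=cv2.phaseCorrelate(c0[a:b,d:e].astype(np.float32),c[a:b,d:e].astype(np.float32)); print(n,np.round(sh,2),round(resp,2))
print(r.sense()['ft_force'])
print(r.close_job())
E
```

```text
plain [-0.02 -0.01] 1.0
flanged [-0.04 -0.  ] 1.0
pad [ 0.33 -2.34] 0.3
[-5.50475137 -0.03869635 18.6891591 ]
the job is handed in; nothing more can be done
None
```

I swung the counter lever to its stop and let it go. The ringed barrel now lies in the V, still pressed with about 19 N, and the other two barrels haven't moved. The job is handed in, but no verdict came back. My last check of the lever was unclear (weak image match, possibly shadow), though it looked sprung back just after I released it.

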